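# Reset the brass leaf stop by one notch

### The job

The next batch of leaves is one size longer: lift the brass stop out of its notches in the leaf rack, shift it along its own lane to the very next pair of notches away from the dark wooden fence, and let it drop fully home there, upright and square across the lane. Leave the black and the blue stop in their notches.

Things in the scene. Friction and masses are not known exactly. Their poses are not given: they have to be found in the camera images.
- rack: fixed wooden rack, 230 x 360 mm; origin at table level, mid-notches; y axis along the lanes towards the dark fence (y = +168 to +190 mm, 74 mm high). Lanes at x = -62 and +62 mm, each with white combs 12 mm thick, 34 mm either side. Six notches per lane, 50 mm apart, y = +125 to -125 mm: floors 34 mm above the table and 24 mm wide, flaring to 44 mm at the tooth tops, 56 mm above the table.
- brass_stop: gold-coloured loose stop, 0.2 to 0.33 kg, seated across one lane. Bar 92 (its x, across the lane) x 18 x 18 mm; upright tab in its middle, 36 (x) x 12 (y) mm, rising 42 mm above the bar: pinch it there from above. Origin: centre of the bar's underside, at the start 34 mm above the table; axes then parallel to the rack's. The flat brass paperweight on the table is not it.
- black_stop: black stop, same shape as the brass stop, 0.25 kg; a bystander that stays in its notches. Origin at the centre of its bar's underside.
- blue_stop: blue stop, same shape as the brass stop, 0.25 kg; a bystander that stays in its notches. Origin at the centre of its bar's underside.
Things that resemble listed ones, but are neither listed nor needed, are in the scene too. Of the things like the brass_stop, leave any that is red; of the rest the larger one is meant.

How it is judged (in metres and radians):
On the way:
1. the brass stop is lifted out of its notches, clear of the teeth (z of brass_stop in the frame of rack above 0.052 m), for 0.1 s.
At the end, for the whole second after the job is handed in: brass stop at rest in the next notches of its own lane away from the fence (within 10 mm along, 14 mm across), underside at most 6 mm above the notch floors, upright within 10 and square within 11 degrees; black and blue stops within 15 mm of their starts (((x of brass_stop in the frame of rack between -0.076 and -0.048 m and y of brass_stop in the frame of rack between 0.015 and 0.035 m) or (x of brass_stop in the frame of rack between -0.076 and -0.048 m and y of brass_stop in the frame of rack between -0.135 and -0.115 m) or (x of brass_stop in the frame of rack between 0.048 and 0.076 m and y of brass_stop in the frame of rack between -0.035 and -0.015 m)) and distance of brass_stop from where it was at the start of the episode between 0.035 and 0.068 m and z of brass_stop in the frame of rack below 0.04 m and angle between brass_stop's own z axis and vertical below 0.17 rad and angle between the x axis of brass_stop and the x axis of rack, either way round below 0.2 rad and linear speed of brass_stop below 0.02 m/s and distance of each of black_stop, blue_stop from where it was at the start of the episode below 0.015 m); the robot touches nothing.
It fails at once if the black stop is lifted or knocked out of its notches (moved by more than 25 mm) (distance of black_stop from where it was at the start of the episode above 0.025 m).
It fails at once if the blue stop is lifted or knocked out of its notches (moved by more than 25 mm) (distance of blue_stop from where it was at the start of the episode above 0.025 m).
It also fails if it takes over 40 s, if anything falls off the work surface, if the arm or the gripper's body presses on something with over 40 N, if the wrist force passes 120 N, or if a joint passes its speed limit or range.

### The arm

A 6-joint arm with a two-finger parallel gripper is mounted at the origin on the work surface. World frame = base frame: x ahead of the robot, y to its left, z up, the work surface at z = 0. Lengths are in m, angles in degrees, forces in N, time in s.
With the tool pointing down it reaches from about 0.35 to 0.875 m from the base axis. Payload 4.2 kg.
Tool frame: the origin (TCP) lies on the centre line of the jaws, within the pads' length; the fingertips stand tip_reach ahead of it and the grasp point (between the pads) is the TCP (tip_reach is the distance from the TCP to the fingertips, in m); z points along the fingers, y is the line along which they close (so a half turn about z gives the same grasp; the last joint's range is limited). The gripper opens to 87 mm and grips with 3 to 60 N. Pads are 19 mm wide; open, the fingers measure 117 mm over their backs; the gripper's body (75 mm by 190 mm) begins 51 mm behind the grasp point.
Start: joints at [90.275, 22.042, 0.453, 0, -68.411, -14.817], TCP at [0.157, 0.605, 0.242] pointing down, gripper open.
Joint ranges: [-179.83, 179.83], [-69.29, 118.12], [-61.27, 80.66], [-181.25, 117.63], [-171.15, -9.14], [-177.46, 177.46]. Speed limits (degrees/s): [159.86, 159.86, 180, 180, 180, 180].

### API

Orientations are given as a 3x3 rotation matrix whose columns are the frame's x, y, z axes.
In Python, from station import sense, capture, finish_job, tip_reach gives the robot as it stands.
- The arm moves only by the tool arm_command, never from a script. Its argument "deltas" is a list of rows, each a list of 7 numbers: the turn, a rotation vector about the tool's x, y, z in rad, then the shift along the tool's x, y, z in cm, then the closure, from -1 (fully open) to 1 (shut), so that 0 is half open. In form: [[rx, ry, rz, dx, dy, dz, hand], ...]. A call has 1 to 8 rows; each row is the pose to reach, as a shift and turn from the pose commanded when the call began, along the tool's axes at that moment; what a row does not reach only later rows make up. A row lasts 1/12 s, in which the tool goes at most 41.7 mm and 7.16 degrees, less where a joint would pass 70% of its speed; a pose out of reach is approached as far as the arm can. A call with a gripper value outside its range is refused whole. The fingers move at their own pace and stop on an object; the grip force is fixed at half the most. Time passes only in rows, so rows that repeat a pose let the fingers close. It gives the time, the measured TCP pose, the force, the opening and the grip force at its end, in the units of the state.
- sense(): the state, without advancing time (a new reading comes with each control period).
- capture(name): name is "scene" or "side" or "wrist"; returns a dict with "pixels" (400x640x3 uint8, blue, green, red), "fovy" (degrees; the focal length in pixels is half the picture's height over the tangent of half this angle, whatever the lens; pixels are square), "cx", "cy" (the principal point, pixels), "k1" (the pictures are not rectified: a ray, as slopes to the right and down, at radius r is drawn at 1 + k1 r^2 times it, then the intrinsics apply), "rvec" (rotation vector, rad) and "tvec" (3), from world to camera coordinates, as OpenCV has them. Camera axes: x right, y down, z forward; pixel columns grow to the right and rows downward; lengths in m; the calibration is good to about 2 mm. A picture is of the moment at which its call begins. There is no depth.
- finish_job(): hands the job in; it is judged then, once.
The state is a dict: "time_s": time; "joints": joint angles; "joint_velocities": joint speeds; "effort": joint torques, N m; "tcp_pos": TCP position; "ee_rot": TCP orientation; "wrist_force": force on the tool from outside, world axes, zero at the start; "moment": the same for the moment, N m; "gripper_width": opening from 0.0 (shut) to 1.0 (fully open); "gripper_force": force on a finger pad.
Only numpy, scipy, OpenCV 4.12 (cv2) and the standard library are available. Lean on these libraries where they do the work, as an engineer would, in place of code of your own. Each camera call takes 0.05 s, during which the arm holds its last target. There are 200 camera calls.

## Working session

There is one attempt and no reset: what is moved stays moved. The work goes in short steps, Python scripts to look and compute and a tool call to move; the robot and the scene stay as the last step left them, time stands still between calls to the robot, and variables do not carry over. Pictures are saved under pics/ and viewed, at most 10 in all, crops included, and the job is handed in when it is done.

Besides the shell and the picture viewer there is one more tool, called after "Request:" as name(argument=value, ...) on one line, values as JSON. arm_command: Moves the arm, as the interface text tells. Its arguments: {"type":"object","properties":{"deltas":{"type":"array"}},"required":["deltas"]}

```bash
mkdir -p pics && cat > h.py <<'E'
import numpy as np, cv2
from station import sense, capture, tip_reach
def K(c):
    f=200/np.tan(np.radians(c["fovy"])/2)
    return np.array([[f,0,c["cx"]],[0,f,c["cy"]],[0,0,1.]]), np.array([c["k1"],0,0,0,0.])
def RT(c): return cv2.Rodrigues(np.array(c["rvec"],float))[0], np.array(c["tvec"],float).ravel()
def rays(c,px):
    k,d=K(c); R,t=RT(c)
    u=cv2.undistortPoints(np.array(px,float).reshape(-1,1,2),k,d).reshape(-1,2)
    return -R.T@t, np.c_[u,np.ones(len(u))]@R
def onplane(c,px,z):
    o,v=rays(c,px); return o+v*((z-o[2])/v[:,2])[:,None]
def proj(c,P):
    k,d=K(c); return cv2.projectPoints(np.array(P,float).reshape(-1,1,3),np.array(c["rvec"],float),np.array(c["tvec"],float),k,d)[0].reshape(-1,2)
def tri(c1,p1,c2,p2):
    A=[];b=[]
    for c,p in((c1,p1),(c2,p2)):
        o,v=rays(c,[p]); v=v[0]/np.linalg.norm(v[0]); M=np.eye(3)-np.outer(v,v); A.append(M);b.append(M@o)
    X=np.linalg.solve(A[0]+A[1],b[0]+b[1]); return X, np.linalg.norm(A[0]@(X)-b[0])*2
E
python3 - <<'E'
from h import *
import pickle
cs={n:capture(n) for n in("scene","side","wrist")}
pickle.dump(cs,open("c0.pkl","wb"))
for n,c in cs.items(): cv2.imwrite(f"pics/{n}0.png",c["pixels"]); print(n,c["fovy"],c["k1"],-RT(c)[0].T@RT(c)[1])
s=sense(); print(tip_reach,s["tcp_pos"],s["ee_rot"],s["gripper_width"])
E
```

```text
scene 46.50722489418483 -0.02407844597649236 [0.92549337 0.82243844 0.78579467]
side 46.00153704426393 -0.12761664728114847 [ 0.30037447 -0.5864965   0.70928076]
wrist 61.44784339541547 -0.04360067603207167 [0.23734576 0.5828497  0.38312281]
0.019 [0.15682163 0.60454709 0.24072238] [[ 9.67933918e-01 -2.51204781e-01 -2.95832761e-04]
 [-2.51204919e-01 -9.67932475e-01 -1.67715731e-03]
 [ 1.34963798e-04  1.69769209e-03 -9.99998550e-01]] 1.0030650627880608
```

View pics/scene0.png

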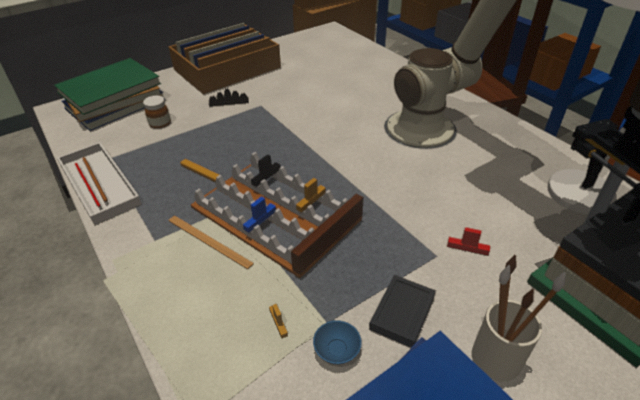

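View pics/side0.png

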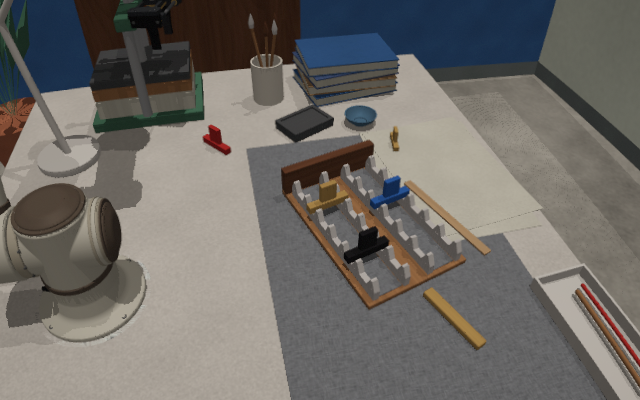

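View pics/wrist0.png

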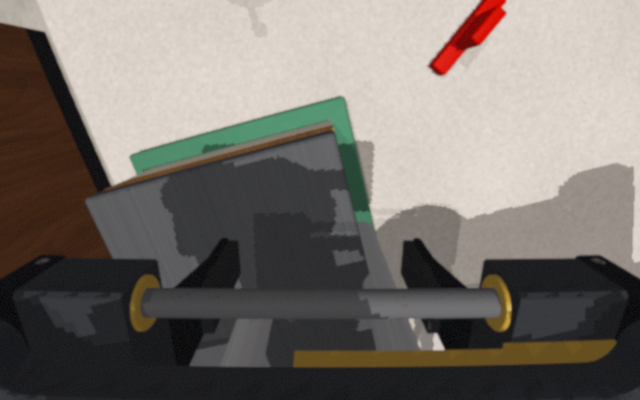

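The scene shows the brass stop at about (312,192) next to the fence, black at (265,170) and blue at (260,213). In the side view they are at (328,195), (367,243) and (390,192). The wrist camera is over books and sees only the red stop. I'll zoom in.

```bash
python3 - <<'E'
from h import *
import pickle
cs=pickle.load(open("c0.pkl","rb"))
a=cs["scene"]["pixels"][140:280,180:380]; b=cs["side"]["pixels"][135:275,275:475]
cv2.imwrite("pics/crop.png",np.vstack([cv2.resize(a,None,fx=2,fy=2,interpolation=2),cv2.resize(b,None,fx=2,fy=2,interpolation=2)]))
for n,(x0,y0,x1,y1) in dict(scene=(290,170,335,215),side=(300,175,355,220)).items():
    c=cs[n]; h=cv2.cvtColor(c["pixels"],cv2.COLOR_BGR2HSV)
    m=cv2.inRange(h,(17,120,90),(30,255,255)); z=np.zeros_like(m); z[y0:y1,x0:x1]=m[y0:y1,x0:x1]
    k,l,st,ce=cv2.connectedComponentsWithStats(z); i=1+st[1:,4].argmax(); print(n,st[i],ce[i])
    cn=cv2.findContours((l==i).astype('uint8'),0,2)[0][0]
    print(cv2.approxPolyDP(cn,1.5,True).reshape(-1,2).tolist())
    m=(l==i); 
    for r in range(st[i][1],st[i][1]+st[i][3]): w=np.where(m[r])[0]; print(r,w.min(),w.max(),end='; ')
    print()
E
```

```text
scene [296 198  13  10  69] [302.36231884 202.60869565]
[[308, 200], [304, 198], [296, 204], [301, 207]]
198 304 305; 199 303 306; 200 301 308; 201 300 308; 202 298 308; 203 298 306; 204 296 305; 205 297 304; 206 298 303; 207 300 301; 
side [307 190  41  20 215] [326.88372093 200.05581395]
[[347, 194], [343, 190], [336, 193], [334, 198], [323, 202], [317, 200], [307, 205], [311, 209]]
190 343 344; 191 341 345; 192 339 346; 193 336 346; 194 336 347; 195 336 347; 196 336 346; 197 335 343; 198 332 340; 199 330 338; 200 317 335; 201 314 332; 202 311 330; 203 308 326; 204 307 324; 205 307 321; 206 308 318; 207 309 316; 208 309 314; 209 310 311;
```

View pics/crop.png

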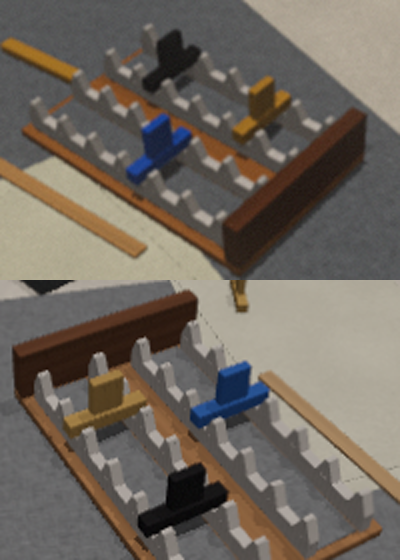

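The crops show the brass stop in the second notch from the fence in the left lane, with its tab top centre at about (311,181) in scene and (328,182) in side. The black stop sits further down the same lane and the blue one in the other lane.

```bash
python3 - <<'E'
from h import *
import pickle
cs=pickle.load(open("c0.pkl","rb")); a,b=cs["scene"],cs["side"]
pts=dict(tabtop=((311.2,181),(327.5,182)),blacktop=((265.5,157.5),(367.5,230)),bluetop=((259,201),(391,180)),fl=((362.5,197),(283,170)),fr=((294,250),(373,142)))
P={}
for n,(p,q) in pts.items(): P[n],e=tri(a,p,b,q); print(n,P[n].round(4),round(e,4))
d=P["fr"]-P["fl"]; print("rack x dir",np.degrees(np.arctan2(d[1],d[0])),np.linalg.norm(d[:2]))
d=P["blacktop"]-P["tabtop"]; print("lane dir",np.degrees(np.arctan2(d[1],d[0])),np.linalg.norm(d[:2]))
s=sense(); R=np.array(s["ee_rot"]); print("cam in tool",R.T@(-RT(cs["wrist"])[0].T@RT(cs["wrist"])[1]-s["tcp_pos"]), "camaxes in tool",(R.T@RT(cs["wrist"])[0].T).round(2).tolist())
E
```

```text
tabtop [0.475  0.1184 0.0955] 0.0022
blacktop [ 0.5155 -0.0259  0.0937] 0.003
bluetop [0.6056 0.1033 0.0903] 0.002
fl [0.3958 0.2092 0.0694] 0.0061
fr [0.6153 0.2604 0.0753] 0.0056
rack x dir 13.1276386502782 0.22539417125865302
lane dir -74.3234031098973 0.14991448563783047
cam in tool [ 0.08341174  0.00101532 -0.14238765] camaxes in tool [[-0.0, -0.95, -0.3], [1.0, -0.0, -0.0], [0.0, -0.3, 0.95]]
```

```bash
python3 - <<'E'
from h import *
import pickle
cs=pickle.load(open("c0.pkl","rb"))
for n in("scene","side"): print(n,proj(cs[n],[[.157,.605,.242],[.157,.605,.34],[.157,.605,.0],[.157,.605,.45]]).round().tolist())
a=cs["scene"]["pixels"][60:300,460:640]; b=cs["side"]["pixels"][0:180,0:240]
cv2.imwrite("pics/crop2.png",np.hstack([cv2.resize(a,(450,600),interpolation=2),cv2.resize(cv2.copyMakeBorder(b,0,140,0,0,0),(345,600),interpolation=2)]))
E
```

```text
scene [[611.0, 193.0], [635.0, 148.0], [564.0, 280.0], [667.0, 87.0]]
side [[161.0, 33.0], [154.0, -5.0], [178.0, 114.0], [145.0, -52.0]]
```

View pics/crop2.png

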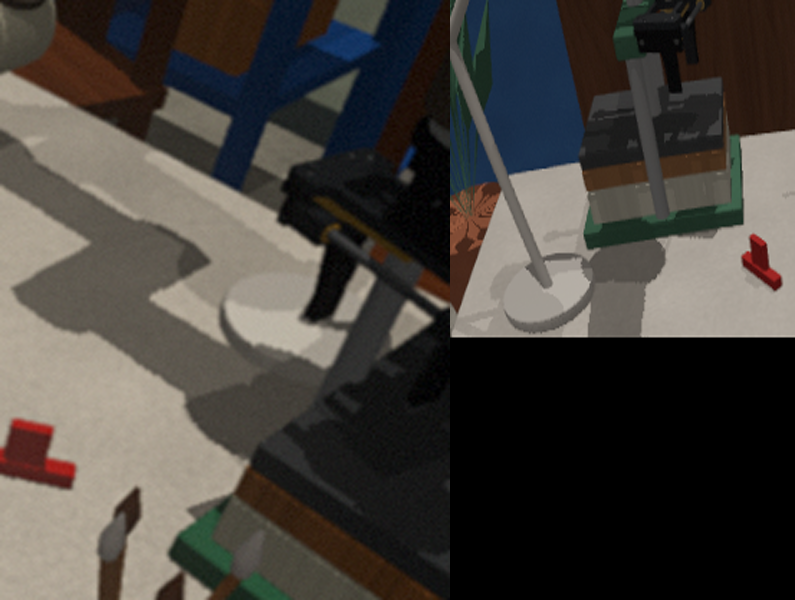

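The zoom shows a book press just beside the gripper. Its grey column runs from about (146,114) to (133,28) in the side view, with a green head on top, and it stands between the tool and the rack. I'll locate it before moving.

```bash
python3 - <<'E'
from h import *
import pickle
cs=pickle.load(open("c0.pkl","rb")); S=cs["side"];C=cs["scene"]
b=onplane(S,[[146,114]],.02)[0]; print("base",b)
for z in(.02,.1,.15,.2,.25,.3): 
    P=[b[0],b[1],z]; print(z,proj(S,[P]).round(),proj(C,[P]).round())
print("green base corners side",onplane(S,[[94,125],[205,117],[204,74]],.0).round(3).tolist())
print("green base wrist",onplane(cs["wrist"],[[131,155],[344,97],[372,222]],.015).round(3).tolist())
# where the head projects if its depth is y of column
o,v=rays(S,[[115,5],[170,5],[113,28],[135,28],[160,24]]); t=(b[1]-o[1])/v[:,1]; print((o+v*t[:,None]).round(3).tolist())
h=cv2.cvtColor(C["pixels"],cv2.COLOR_BGR2HSV); m=cv2.inRange(h,(60,80,25),(85,255,255)); k,l,st,ce=cv2.connectedComponentsWithStats(m)
print([ (s.tolist()) for s in st[1:] if s[4]>15])
print(sense()["wrist_force"])
E
```

```text
base [0.07261772 0.59379693 0.02      ]
0.02 [[146. 114.]] [[586. 253.]]
0.1 [[139.  88.]] [[600. 227.]]
0.15 [[135.  72.]] [[610. 209.]]
0.2 [[131.  54.]] [[621. 190.]]
0.25 [[126.  35.]] [[632. 170.]]
0.3 [[122.  16.]] [[644. 148.]]
green base corners side [[-0.078, 0.605, 0.0], [0.233, 0.573, 0.0], [0.237, 0.835, 0.0]]
green base wrist [[0.228, 0.803, 0.015], [0.227, 0.559, 0.015], [0.082, 0.56, 0.015]]
[[0.063, 0.594, 0.329], [0.192, 0.594, 0.314], [0.045, 0.594, 0.273], [0.098, 0.594, 0.266], [0.16, 0.594, 0.269]]
[[55, 58, 103, 49, 2374], [531, 263, 22, 31, 277], [552, 289, 88, 77, 1678]]
[ 0.08922731 -0.41450494  1.10648548]
```

The press column is at about (0.07,0.59), so I'll leave along tool +x+y without turning, and turn only once clear.

Request:
arm_command(deltas=[[0,0,0,3,2.7,0,-1],[0,0,0,6,5.4,0,-1],[0,0,0,9,8.1,0,-1],[0,0,0,12,10.8,0,-1],[0,0,0.12,15,13.5,0,-1],[0,0,0.24,18,16.2,0,-1],[0,0,0.36,21,18.9,0,-1],[0,0,0.48,24,21.6,0,-1]])

```text
time_s: 0.82
tcp_pos: [0.3354, 0.3337, 0.2415]
ee_rot: [[0.739, -0.674, -0.0], [-0.674, -0.739, 0.0], [-0.0, 0.0, -1.0]]
wrist_force: [0.9, 0.6, -1.2]
gripper_width: 0.999
gripper_force: 0.0
```

Request:
arm_command(deltas=[[0,0,0.1,4,1,0,-1],[0,0,0.2,8,2,0,-1],[0,0,0.3,12,3.1,0,-1],[0,0,0.4,16,4.2,0,-1],[0,0,0.5,20,5.2,0,-1],[0,0,0.57,24,6.3,0,-1],[0,0,0.57,24.8,6.5,0,-1],[0,0,0.57,24.8,6.5,0,-1]])

```text
time_s: 1.48
tcp_pos: [0.4764, 0.119, 0.241]
ee_rot: [[0.259, -0.966, -0.001], [-0.966, -0.259, -0.001], [0.0, 0.001, -1.0]]
wrist_force: [-0.0, -0.1, 0.4]
gripper_width: 0.996
gripper_force: 0.0
```

```bash
python3 - <<'E'
from h import *
import pickle
c=capture("wrist"); pickle.dump(c,open("w1.pkl","wb")); cv2.imwrite("pics/w1.png",c["pixels"]); print(sense()["tcp_pos"])
E
```

```text
[0.47575644 0.12027245 0.24109702]
```

View pics/w1.png

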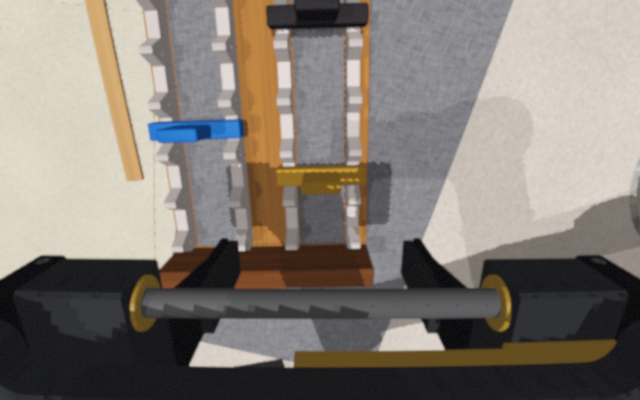

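The wrist view shows the brass stop across the lane. Its bar spans x=277-366 at y≈168-187, and its tab top spans about x=302-345 at y≈178-193. Black is in the same lane three notches further (318,12) and blue is at (196,131).

```bash
python3 - <<'E'
from h import *
import pickle
c=pickle.load(open("w1.pkl","rb")); h=cv2.cvtColor(c["pixels"],cv2.COLOR_BGR2HSV)
m=cv2.inRange(h,(20,110,40),(32,255,255)); m[:160]=0; m[200:]=0; m[:,:270]=0; m[:,375:]=0
m=cv2.morphologyEx(m,cv2.MORPH_CLOSE,np.ones((3,3)))
for r in range(163,198): 
    w=np.where(m[r])[0]; 
    if len(w): print(r,w.min(),w.max(),len(w),end='; ')
print()
for col in range(278,368,8):
    w=np.where(m[:,col])[0]; print(col,w.min() if len(w) else 0,w.max() if len(w) else 0,end='; ')
print()
z=c["pixels"][155:205,265:380]; cv2.imwrite("pics/w1z.png",cv2.resize(z,None,fx=6.5,fy=6.5,interpolation=2))
E
```

```text
166 344 360 5; 167 296 363 51; 168 279 363 74; 169 277 363 87; 170 277 364 88; 171 276 364 89; 172 276 364 89; 173 277 364 88; 174 277 364 85; 175 277 363 84; 176 277 363 84; 177 277 363 87; 178 277 363 87; 179 277 364 88; 180 277 364 88; 181 277 364 88; 182 277 364 88; 183 277 359 70; 184 278 339 62; 185 281 339 39; 186 303 339 37; 187 303 339 37; 188 303 339 37; 189 303 338 36; 190 303 338 36; 191 304 338 35; 192 305 334 16; 193 310 310 1; 
278 169 184; 286 169 184; 294 168 184; 302 168 185; 310 167 193; 318 168 191; 326 167 191; 334 167 192; 342 167 183; 350 167 182; 358 167 182; 366 0 0;
```

View pics/w1z.png

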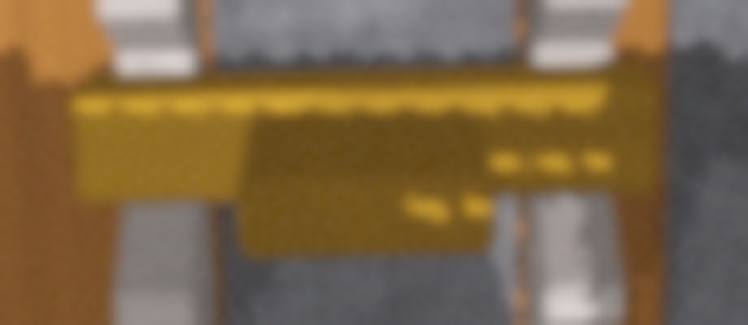

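The zoom shows the bar's fence-side top edge running from about (277,185.5) to (366,184), and the tab's fence-side top edge from (303,193) to (340,192.5).

```bash
python3 - <<'E'
from h import *
import pickle
c=pickle.load(open("w1.pkl","rb")); cs=pickle.load(open("c0.pkl","rb"))
bar=onplane(c,[[277,185.3],[365.5,183.5],[276.3,169.7],[366,168]],.052); tab=onplane(c,[[302.8,193],[339.8,192.2]],.094)
print("bar",bar.round(4).tolist(),np.linalg.norm(bar[1]-bar[0]),np.linalg.norm(bar[2]-bar[0]))
for e in (bar[0]-bar[1],bar[2]-bar[3],tab[0]-tab[1]): print("yaw",np.degrees(np.arctan2(e[1],e[0])))
print("tabw",np.linalg.norm(tab[1]-tab[0]))
yaw=np.radians(15); y=np.array([-np.sin(yaw),np.cos(yaw),0])
print("centre tab",tab.mean(0)-.006*y,"bar",bar.mean(0),"bar from edge",bar[:2].mean(0)-.009*y)
X,e=tri(c,(321.3,192.6),cs["side"],(328,181.0)); print("tri tab rear top edge",X,e)
# lane direction: outer orange edge of rack (both ends) and blue-bar
h=cv2.cvtColor(c["pixels"],cv2.COLOR_BGR2HSV); b=cv2.inRange(h,(105,150,60),(125,255,255)); b[:, :140]=0;b[150:]=0
w=np.argwhere(b); print("blue",w.min(0),w.max(0)); 
m=cv2.inRange(h,(8,100,60),(18,255,255)); L=[]
for r in range(30,155,10):
    q=np.where(m[r,358:376])[0]; 
    if len(q): L.append((358+q.max()+.5,r))
E=onplane(c,L,.01); p=np.polyfit(E[:,1],E[:,0],1); print("edge yaw of x", -np.degrees(np.arctan(p[0])), np.abs(np.polyval(p,E[:,1])-E[:,0]).max(),len(L))
E
```

```text
bar [[0.517, 0.1357, 0.052], [0.4302, 0.1106, 0.052], [0.5213, 0.12, 0.052], [0.4345, 0.0951, 0.052]] 0.090305097073277 0.01626045621704467
yaw 16.14839778144711
yaw 16.053608261726012
yaw 16.232499082987722
tabw 0.03320456662956899
centre tab [0.47619483 0.11386922 0.094     ] bar [0.47575017 0.11537397 0.052     ] bar from edge [0.47593678 0.11448449 0.052     ]
tri tab rear top edge [0.4759171  0.11801276 0.09824854] 0.002043467512932089
blue [120 149] [141 242]
edge yaw of x 16.34704464099992 0.0005636181998734391 13
```

Request:
arm_command(deltas=[[0,0,-0.02,0.6,0.1,3,-1],[0,0,-0.02,0.6,0.1,6,-1],[0,0,-0.02,0.6,0.1,9,-1],[0,0,-0.02,0.6,0.1,12,-1],[0,0,-0.02,0.6,0.1,14,-1],[0,0,-0.02,0.6,0.1,15.5,-1],[0,0,-0.02,0.6,0.1,16.1,-1],[0,0,-0.02,0.6,0.1,16.1,-1]])

```text
time_s: 2.2
tcp_pos: [0.475, 0.116, 0.0793]
ee_rot: [[0.285, -0.958, -0.003], [-0.958, -0.285, -0.002], [0.001, 0.003, -1.0]]
wrist_force: [-0.1, 0.6, 0.3]
gripper_width: 1.001
gripper_force: 0.0
```

Request:
arm_command(deltas=[[0,0,0,0,0,0,0],[0,0,0,0,0,0,0.2],[0,0,0,0,0,0,1],[0,0,0,0,0,0,1],[0,0,0,0,0,0,1],[0,0,0,0,0,0,1],[0,0,0,0,0,0,1],[0,0,0,0,0,0,1]])

```text
time_s: 2.87
tcp_pos: [0.4763, 0.1152, 0.0807]
ee_rot: [[0.283, -0.959, 0.0], [-0.959, -0.283, 0.0], [-0.0, -0.0, -1.0]]
wrist_force: [-0.4, -0.1, -0.7]
gripper_width: 0.48
gripper_force: 0.0
```

Request:
arm_command(deltas=[[0,0,0,0,0,0,1],[0,0,0,0,0,0,1],[0,0,0,0,0,0,1],[0,0,0,0,0,0,1],[0,0,0,0,0,0,1],[0,0,0,0,0,0,1]])

```text
time_s: 3.37
tcp_pos: [0.4764, 0.1152, 0.0806]
ee_rot: [[0.283, -0.959, 0.0], [-0.959, -0.283, 0.0], [0.0, -0.0, -1.0]]
wrist_force: [1.2, -0.6, 0.8]
gripper_width: 0.41
gripper_force: 30.0
```

Request:
arm_command(deltas=[[0,0,0,0,0,-0.8,1],[0,0,0,0,0,-1.8,1],[0,0,0,0,0,-2.8,1],[0,0,0,0,0,-3.6,1],[0,0,0,0,0,-4,1],[0,0,0,0,0,-4,1],[0,0,0,0,0,-4,1],[0,0,0,0,0,-4,1]])

```text
time_s: 4.03
tcp_pos: [0.4757, 0.115, 0.12]
ee_rot: [[0.283, -0.959, -0.001], [-0.959, -0.283, -0.0], [0.0, 0.001, -1.0]]
wrist_force: [0.2, -0.1, -2.1]
gripper_width: 0.411
gripper_force: 30.0
```

Request:
arm_command(deltas=[[0,0,0,0.7,0,0,1],[0,0,0,1.6,0,0,1],[0,0,0,2.6,0,0,1],[0,0,0,3.6,0,0,1],[0,0,0,4.5,0,0,1],[0,0,0,5,0,0,1],[0,0,0,5,0,0,1],[0,0,0,5,0,0,1]])

```text
time_s: 4.7
tcp_pos: [0.4905, 0.0668, 0.1205]
ee_rot: [[0.282, -0.959, -0.0], [-0.959, -0.282, 0.0], [-0.0, 0.0, -1.0]]
wrist_force: [0.8, -0.0, -2.9]
gripper_width: 0.41
gripper_force: 30.0
```

```bash
python3 - <<'E'
from h import *
import pickle
c=capture("wrist"); s=capture("side"); pickle.dump((c,s),open("w2.pkl","wb")); print(sense()["tcp_pos"],sense()["gripper_width"])
cv2.imwrite("pics/w2.png",np.hstack([c["pixels"][100:400,140:500],cv2.resize(s["pixels"][125:275,275:475],None,fx=2,fy=2)]))
E
```

```text
[0.49042353 0.06733906 0.12057274] 0.41049592461491663
```

View pics/w2.png

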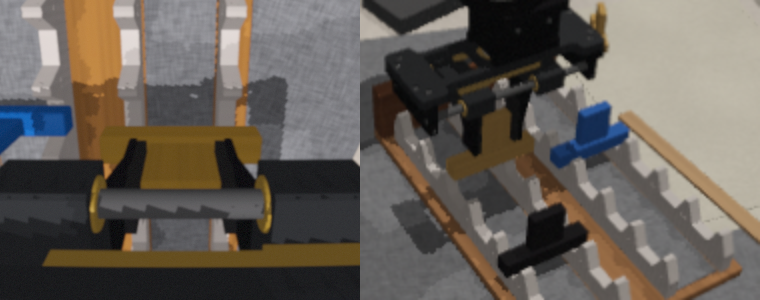

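The wrist and side crops show the stop held upright and square above the next notches, centred over the combs. Black and blue haven't moved. Lowering.

Request:
arm_command(deltas=[[0,0,0,0,0,0.8,1],[0,0,0,0,0,1.8,1],[0,0,0,0,0,2.6,1],[0,0,0,0,0,3.2,1],[0,0,0,0,0,3.6,1],[0,0,0,0,0,3.9,1],[0,0,0,0,0,3.9,1],[0,0,0,0,0,3.9,1]])

```text
time_s: 5.47
tcp_pos: [0.4906, 0.0674, 0.0816]
ee_rot: [[0.283, -0.959, 0.0], [-0.959, -0.283, 0.0], [0.0, -0.0, -1.0]]
wrist_force: [-0.2, 0.3, -3.3]
gripper_width: 0.411
gripper_force: 30.0
```

Request:
arm_command(deltas=[[0,0,0,0,0,0,0],[0,0,0,0,0,0,0],[0,0,0,0,0,0,0],[0,0,0,0,0,0,-0.5],[0,0,0,0,0,0,-0.5],[0,0,0,0,0,0,-0.5],[0,0,0,0,0,0,-0.5],[0,0,0,0,0,0,-0.5]])

```text
time_s: 6.13
tcp_pos: [0.4905, 0.0673, 0.0816]
ee_rot: [[0.283, -0.959, 0.0], [-0.959, -0.283, 0.0], [0.0, -0.0, -1.0]]
wrist_force: [-0.6, -0.2, 0.5]
gripper_width: 0.728
gripper_force: 0.0
```

Request:
arm_command(deltas=[[0,0,0,0,0,-1,-0.5],[0,0,0,0,0,-3,-0.5],[0,0,0,0,0,-6,-0.5],[0,0,0,0,0,-9,-0.5],[0,0,0,0,0,-12,-0.5],[0,0,0,0,0,-15,-0.5],[0,0,0,0,0,-16,-0.5],[0,0,0,0,0,-16,-0.5]])

```text
time_s: 6.8
tcp_pos: [0.4919, 0.0678, 0.2447]
ee_rot: [[0.283, -0.959, 0.007], [-0.959, -0.283, 0.003], [-0.001, -0.007, -1.0]]
wrist_force: [0.4, -0.4, 0.2]
gripper_width: 0.75
gripper_force: 0.0
```

```bash
python3 - <<'E'
from h import *
import pickle
c=capture("wrist"); s=capture("side"); print(sense()["tcp_pos"],sense()["gripper_width"])
cv2.imwrite("pics/w3.png",np.hstack([c["pixels"][0:300,140:500],cv2.resize(s["pixels"][125:275,275:475],None,fx=2,fy=2)]))
h=cv2.cvtColor(c["pixels"],cv2.COLOR_BGR2HSV); m=cv2.inRange(h,(20,110,40),(32,255,255)); m[:150]=0;m[205:]=0; m[:,:260]=0;m[:,385:]=0
w=np.argwhere(m); print(w.min(0),w.max(0))
for col in(285,292,350,358): q=np.where(m[:,col])[0]; print(col,q.min(),q.max())
q=[[285,np.where(m[:,285])[0].max()+.5],[358,np.where(m[:,358])[0].max()+.5]]
E=onplane(c,q,.052); e=E[0]-E[1]; print(E,np.degrees(np.arctan2(e[1],e[0])))
a=np.radians(16.2); print("along from start (want -50mm)", ((E.mean(0)-[.4736,.1232,.052])@[-np.sin(a),np.cos(a),0]))
E
```

```text
[0.48972293 0.06719862 0.24074592] 0.7494112707186129
[169 280] [194 366]
285 171 185
292 171 185
350 171 184
358 170 185
[[0.52563557 0.08522363 0.052     ]
 [0.45338196 0.06382488 0.052     ]] 16.49727022455431
along from start (want -50mm) -0.05118140972517874
```

View pics/w3.png

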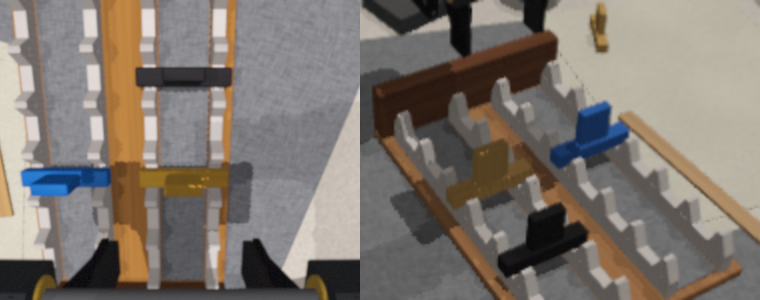

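The pictures show the brass stop seated upright and square in the next notches, 51 mm from its start. Black and blue are in place and the gripper is clear.

```bash
python3 -c "
from station import finish_job
print(finish_job())"
```

```text
the job is handed in; nothing more can be done
None
```

The brass stop is seated upright and square in the next pair of notches away from the fence (measured 51 mm along its lane), black and blue are still in theirs, and the job is handed in; no verdict came back.

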